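# Balance the centrifuge rotor

### The arm

A 6-joint arm with a two-finger parallel gripper is mounted at the origin on a cart in front of the work surface, level with it; the furniture and walls round the work are solid. World frame = base frame: x ahead of the robot, y to its left, z up, the work surface at z = 0. Lengths are in m, angles in rad, forces in N, time in s.
With the tool pointing down it reaches from about 0.375 to 0.9 m from the base axis. Payload 3.1 kg.
Tool frame: the origin (TCP) lies between the finger pads, 19 mm behind the fingertips; this is the grasp point; z points along the fingers, y is the line along which they close (so a half turn about z gives the same grasp; the last joint's range is limited). The gripper opens to 85 mm and grips with 20 to 120 N. Pads are 22 mm wide; open, the fingers measure 114 mm over their backs; the gripper's body (76 mm by 85 mm) begins 54 mm behind the grasp point. The pads swing forward as they close: fully open they stand 13 mm farther back than shut.
Start: joints at [0.924, 0.527, 1.433, -0, 1.181, -0.178], TCP at [0.282, 0.558, 0.25] pointing down, gripper open.
Joint ranges: [-3.08, 3.08], [-0.75, 2.2], [0.22, 2.44], [-1.43, 4.57], [0, 2.65], [-2.85, 2.85]. Speed limits (rad/s): [2.79, 2.79, 3.14, 3.14, 3.14, 3.14].

### API

Orientations are given as a unit quaternion [x, y, z, w].
In Python, from station import sense, snapshot, camera_params, sign_off gives the robot as it stands.
- The arm moves only by the shell command python3 -m handwheel 'ROWS' [OPENING] [FORCE]. ROWS is JSON, a list that holds one entry, the list of rows, each a list of 4 numbers: the shift along the tool's x, y, z in units of 25 mm (1.0 is 25 mm), then the turn about the tool's z in units of 6 degrees (1.0 is 6 degrees). A call has 1 to 20 rows; each row shifts and turns the commanded pose from where the row before left it, along the tool's axes as they then stand; what a row does not reach is not made up. A row lasts 1/8 s, in which the tool goes at most 62.5 mm and 10.7 degrees, less where a joint would pass 70% of its speed; a pose out of reach is approached as far as the arm can. A call is refused whole if a number of a shift passes 1 or a number of a turn 1, either way. A call with a gripper value outside its range is refused whole. OPENING is the finger opening in mm, from 0 to 85.4, set as the call begins (- or left out, the last holds). The fingers move at their own pace and stop on an object; FORCE is the grip in N (left out, the last holds). Time passes only in rows, so rows that do not move let the fingers close. It gives the time, the measured TCP pose, the force, the opening and the grip force at its end, in the units of the state.
- sense(): the state, without advancing time (a new reading comes with each control period).
- snapshot(name): name is "scene" or "side" or "wrist"; returns (picture, depth): 400x640x3 uint8, red, green, blue; 400x640 float32, m along the optical axis (not along the pixel's ray), 0 where there is no reading.
- camera_params(name): a dict with "mtx" (3x3 intrinsics, pixels), "D" ([k1, k2, p1, p2, k3] as OpenCV has them; the pictures are not rectified), "extrinsics" (4x4, takes a point from camera to world coordinates); the wrist camera has in their place "hand_eye" (4x4, takes a point from camera to tool coordinates, whose origin is the TCP and whose axes are the flange's). Camera axes: x right, y up, looking along -z (the intrinsics and any distortion apply to the point x, -y, -z); pixel columns grow to the right and rows downward; lengths in m; the calibration is good to about 2 mm. A picture is of the moment at which its call begins: read the wrist's pose just before it. camera_params takes no time and is no camera call.
- sign_off(): hands the job in; it is judged then, once.
The state is a dict: "t": time; "q": joint angles; "qd": joint speeds; "tau": joint torques, N m; "tcp_pos": TCP position; "tool_rot": TCP orientation; "force": force on the tool from outside, world axes, zero at the start; "ft_torque": the same for the moment, N m; "finger_gap": opening from 0.0 (shut) to 1.0 (fully open); "gripper_force": force on a finger pad.
Only numpy, scipy, OpenCV 4.12 (cv2) and the standard library are available. Lean on these libraries where they do the work, as an engineer would, in place of code of your own. Each camera call takes 0.05 s, during which the arm holds its last target. There are 200 camera calls.

### The job

The six specimen pots in the centrifuge rotor (two low jars, two pots with six-sided caps, two bottles with narrow caps) were loaded out of balance. Rearrange them so that every pot stands directly across the rotor from its twin, all six standing upright and fully down in the rotor's buckets; the steel tray is free for parking a pot on the way. Never tip a pot over, and leave the squeeze bottle and the tape roll where they are.

Things in the scene. Friction and masses are not known exactly. Their poses are not given: they have to be found in the camera images.
- rotor: Six-place centrifuge rotor, 200 mm across, fixed. Origin: centre of its underside, on the worktop. Six open steel cups (buckets), centres 72 mm out, at 0, 60, 120 ... degrees from its x axis; facing ones 144 mm apart. Cup: floor 22 mm and rim 39 mm above the worktop, inside 42 mm wide at the floor, 49 at the rim. Arms between cups reach 39 mm, the hub nut (25 mm wide) 57 mm high.
- tray: Shallow stainless tray, fixed, empty: 138 mm along its x, 166 mm along its y, rim 14 mm high, flat floor 118 x 148 mm, 2 mm above the worktop. Origin: centre of its underside. A free place to stand a pot for a while. It lies to the left or right of the rotor.
- jar_1: Low jar with a wide ribbed round screw cap: 50 mm tall, cap 36 mm across and 20 mm high, 40 g. White plastic, grey cap, paper label, body 33 mm across. Origin: centre of its underside, z up. Its twin, alike in all, is jar_2. Grip with the TCP 46 mm above its underside.
- hexpot_1: Pot with a six-sided cap: 62 mm tall; straight body to 46 mm, above it the hexagonal cap, 27 mm across the flats and 14 mm high, 55 g. White plastic, grey cap, paper label, body 33 mm across. Origin: centre of its underside, z up. Its twin, alike in all, is hexpot_2. Grip with the TCP 46 mm above its underside.
- bottle_1: Bottle with a shoulder and a narrow round cap: 74 mm tall; straight body to 50 mm, then the shoulder, cap 20 mm across and 16 mm high, 70 g. White plastic, grey cap, paper label, body 33 mm across. Origin: centre of its underside, z up. Its twin, alike in all, is bottle_2. Grip with the TCP 46 mm above its underside.
- jar_2: Low jar with a wide ribbed round screw cap: 50 mm tall, cap 36 mm across and 20 mm high, 40 g. White plastic, grey cap, paper label, body 33 mm across. Origin: centre of its underside, z up. Its twin, alike in all, is jar_1. Grip with the TCP 46 mm above its underside.
- hexpot_2: Pot with a six-sided cap: 62 mm tall; straight body to 46 mm, above it the hexagonal cap, 27 mm across the flats and 14 mm high, 55 g. White plastic, grey cap, paper label, body 33 mm across. Origin: centre of its underside, z up. Its twin, alike in all, is hexpot_1. Grip with the TCP 46 mm above its underside.
- bottle_2: Bottle with a shoulder and a narrow round cap: 74 mm tall; straight body to 50 mm, then the shoulder, cap 20 mm across and 16 mm high, 70 g. White plastic, grey cap, paper label, body 33 mm across. Origin: centre of its underside, z up. Its twin, alike in all, is bottle_1. Grip with the TCP 46 mm above its underside.
- squeeze_bottle: White squeeze bottle with a long fine nozzle, 31 mm across and 109 mm tall, standing behind the work. Not part of the job. Origin at the centre of its underside.
- tape: Small light-blue roll of writing tape lying flat, 60 mm across, 19 mm high, to the right in front. Not part of the job. Origin at the centre of its underside.
There are look-alikes about, which are no part of the job. What is shaped like the hexpot_1 but yellow is not meant.

How it is judged:
At the end, for the whole second after the job is handed in: All six pots stand in the buckets: underside within 4 mm of the bucket floor, 60 to 84 mm from the rotor's centre, within 0.12 rad of upright, at rest, released; each pot's twin is in the opposite bucket (twins more than 134.3 mm apart, which only opposite buckets allow) (z of jar_1 in the frame of rotor between 0.018 and 0.026 m and horizontal distance between jar_1 and rotor between 0.06 and 0.084 m and angle between each of jar_1, hexpot_1, jar_2, bottle_1, hexpot_2, bottle_2's own z axis and vertical below 0.12 rad and linear speed of each of jar_1, hexpot_1, jar_2, bottle_1, hexpot_2, bottle_2 below 0.02 m/s and contact force between each of jar_1, hexpot_1, jar_2, bottle_1, hexpot_2, bottle_2 and the fingers below 0.1 N and z of hexpot_1 in the frame of rotor between 0.018 and 0.026 m and horizontal distance between hexpot_1 and rotor between 0.06 and 0.084 m and z of jar_2 in the frame of rotor between 0.018 and 0.026 m and horizontal distance between jar_2 and rotor between 0.06 and 0.084 m and z of bottle_1 in the frame of rotor between 0.018 and 0.026 m and horizontal distance between bottle_1 and rotor between 0.06 and 0.084 m and z of hexpot_2 in the frame of rotor between 0.018 and 0.026 m and horizontal distance between hexpot_2 and rotor between 0.06 and 0.084 m and z of bottle_2 in the frame of rotor between 0.018 and 0.026 m and horizontal distance between bottle_2 and rotor between 0.06 and 0.084 m and horizontal distance between jar_1 and jar_2 above 0.1343 m and horizontal distance between hexpot_1 and hexpot_2 above 0.1343 m and horizontal distance between bottle_1 and bottle_2 above 0.1343 m); the robot touches nothing.
It fails at once if a pot tipped over (leaning more than 0.6 rad) (angle between any of jar_1, hexpot_1, jar_2, bottle_1, hexpot_2, bottle_2's own z axis and vertical above 0.6 rad).
It fails at once if the squeeze bottle or the tape roll was disturbed (moved more than 20 mm or the bottle tipped) (distance of any of squeeze_bottle, tape from where it was at the start of the episode above 0.02 m or angle between squeeze_bottle's own z axis and vertical above 0.5 rad).
It also fails if it takes over 99 s, if anything falls off the work surface, if the arm or the gripper's body presses on something with over 40 N, if the wrist force passes 120 N, or if a joint passes its speed limit or range.

## Working session

There is one attempt and no reset: what is moved stays moved. The work goes in short steps, Python scripts to look and compute and a shell command to move; the robot and the scene stay as the last step left them, time stands still between calls to the robot, and variables do not carry over. Pictures are saved under pics/ and viewed, at most 14 in all, crops included, and the job is handed in when it is done.

```bash
mkdir -p pics; ls; python3 - <<'E'
from station import *
import cv2
for n in ("scene","side"):
    p,d=snapshot(n); cv2.imwrite(f"pics/{n}0.png",p[...,::-1]); import numpy as np; np.save(f"pics/{n}0.npy",d)
    c=camera_params(n);print(n,c)
print(camera_params("wrist")); print(sense())
E
```

```text
pics
scene {'mtx': array([[463.87871518,   0.        , 319.82244251],
       [  0.        , 463.87871518, 199.37130627],
       [  0.        ,   0.        ,   1.        ]]), 'D': array([0.01104401, 0.        , 0.        , 0.        , 0.        ]), 'extrinsics': array([[ 0.57237178,  0.38068869, -0.72626901, -0.26520094],
       [-0.81988493,  0.25123173, -0.51446216, -0.63657865],
       [-0.0133881 ,  0.88992064,  0.45591887,  0.5764657 ],
       [ 0.        ,  0.        ,  0.        ,  1.        ]])}
side {'mtx': array([[390.72400289,   0.        , 323.49655379],
       [  0.        , 390.72400289, 194.34382764],
       [  0.        ,   0.        ,   1.        ]]), 'D': array([-0.05496152,  0.        ,  0.        ,  0.        ,  0.        ]), 'extrinsics': array([[ 0.12531429,  0.73380543, -0.66770197, -0.09517081],
       [-0.99204024,  0.08430278, -0.09353721, -0.16414055],
       [-0.01234898,  0.67410877,  0.73852886,  0.80487691],
       [ 0.        ,  0.        ,  0.        ,  1.        ]])}
{'mtx': array([[288.70726953,   0.        , 324.13457722],
       [  0.        , 288.
[... 508 characters left out ...]
)}
{'t': 0.1, 'q': array([ 9.24516654e-01,  5.28365608e-01,  1.43376957e+00,  1.29545324e-05,
        1.18143294e+00, -1.78473620e-01]), 'qd': array([-4.29947025e-04, -1.00858310e-03, -3.61948271e-03, -1.59057844e-03,
        1.66922109e-03,  4.47858971e-06]), 'tau': array([-5.47035688e-04, -4.43305492e+01, -1.78585696e+01, -2.18236505e-04,
        3.93921684e-03,  1.09280077e-05]), 'tcp_pos': array([0.28141189, 0.55737525, 0.24913759]), 'tool_rot': array([ 2.31778307e-01,  9.72768133e-01, -9.02529802e-04, -4.01358550e-04]), 'force': array([-0.18690692,  0.62710639,  0.51500333]), 'ft_torque': array([0.01009978, 0.00866548, 0.01914861]), 'gripper_force': 0.0, 'finger_gap': 1.000666252743587}
```

View pics/scene0.png

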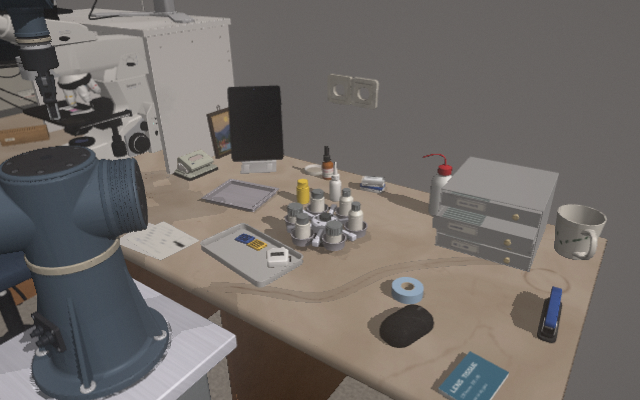

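View pics/side0.png

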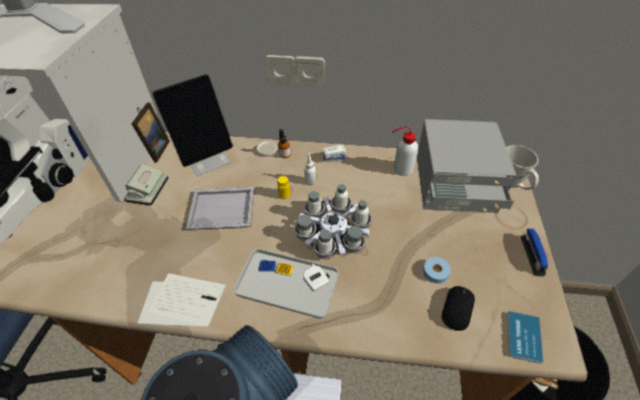

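The scene shows the rotor near (333,222) in the side view. The empty steel tray is at (220,208), the squeeze bottle at (310,172) behind the rotor, and the yellow decoy at (284,188). A second tray in front holds odds and ends. Next I'll enlarge the rotor and deproject it.

```bash
cat > h.py <<'E'
import numpy as np, cv2
from station import *
from scipy.spatial.transform import Rotation as R
def ext(n,s=None):
    c=camera_params(n)
    if n!="wrist": return c,c["extrinsics"]
    T=np.eye(4);T[:3,:3]=R.from_quat(s["tool_rot"]).as_matrix();T[:3,3]=s["tcp_pos"]
    return c,T@c["hand_eye"]
def ray(n,uv,s=None):
    c,E=ext(n,s)
    p=cv2.undistortPoints(np.array(uv,float).reshape(-1,1,2),c["mtx"],c["D"])[:,0]
    return E[:3,3],(np.c_[p[:,0],-p[:,1],-np.ones(len(p))])@E[:3,:3].T
def atz(n,uv,z,s=None):
    o,d=ray(n,uv,s); z=np.broadcast_to(z,len(d)); return o+d*((z-o[2])/d[:,2])[:,None]
def proj(n,X,s=None):
    c,E=ext(n,s); q=(np.atleast_2d(X)-E[:3,3])@E[:3,:3]; q=q*[1,-1,-1]
    return cv2.projectPoints(q,np.zeros(3),np.zeros(3),c["mtx"],c["D"])[0][:,0]
E
python3 - <<'E'
from h import *
p=cv2.imread("pics/side0.png"); cv2.imwrite("pics/c1.png",cv2.resize(p[170:270,270:400],None,fx=6,fy=6,interpolation=cv2.INTER_CUBIC))
print(atz("side",[[333,216]],.057)); print(atz("side",[[190,190],[254,189],[252,226],[186,228]],.014))
print(atz("side",[[310,186],[284,199],[436,265]],0))
E
```

```text
[[ 0.51190909 -0.10177268  0.057     ]]
[[0.59349601 0.30995294 0.014     ]
 [0.61775387 0.13112544 0.014     ]
 [0.48987385 0.10443974 0.014     ]
 [0.46318414 0.27277969 0.014     ]]
[[ 0.660036   -0.01999537  0.        ]
 [ 0.60275176  0.04414211  0.        ]
 [ 0.43576335 -0.35893883  0.        ]]
```

View pics/c1.png

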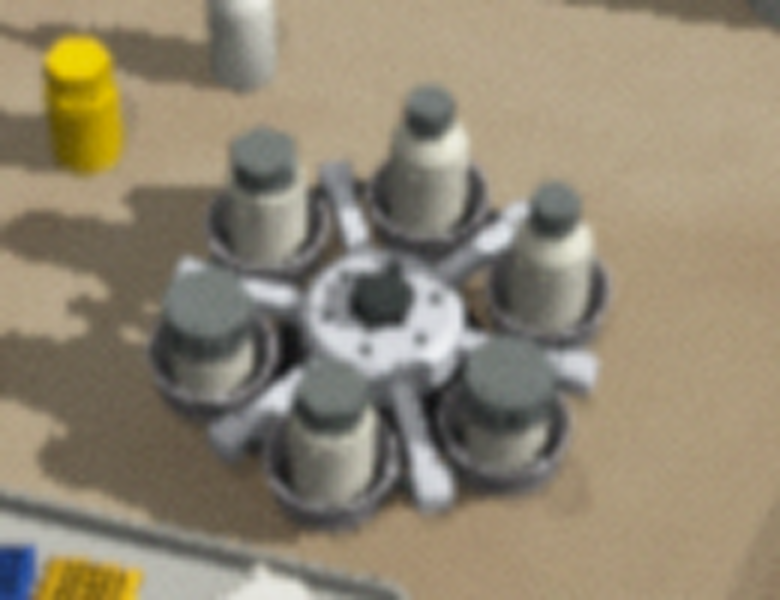

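The rotor order going round is bottle, bottle, jar (lower right), hex (bottom), jar (left), hex (upper left). Four moves are enough:

1. Park the bottom hex pot on the tray.
2. Move the right-hand bottle to the bottom bucket.
3. Move the lower-right jar to the right bucket.
4. Move the parked hex pot to the lower-right bucket.

First I'll move the wrist camera over the rotor.

```bash
python3 -m handwheel '[[[-0.97,-0.98,0,0],[-0.97,-0.98,0,0],[-0.97,-0.98,0,0],[-0.97,-0.98,0,0],[-0.97,-0.98,0,0],[-0.97,-0.98,0,0],[-0.97,-0.98,0,0],[-0.97,-0.98,0,0],[-0.97,-0.98,0,0],[-0.97,-0.98,0,0],[-0.97,-0.98,0,0],[-0.97,-0.98,0,0],[-0.97,-0.98,0,0],[-0.97,-0.98,0,0],[-0.97,-0.98,0,0],[-0.97,-0.98,0,0],[-0.97,-0.98,0,0],[-0.97,-0.98,0,0],[-0.97,-0.98,0,0],[-0.97,-0.98,0,0]]]'; python3 -m handwheel '[[[0,0,0,-0.9],[0,0,0,-0.9],[0,0,0,-0.9],[0,0,0,-0.9],[0,0,0,-0.87],[0,0,0,0],[0,0,0,0]]]'
python3 - <<'E'
from h import *
import pickle
s=sense(); p,d=snapshot("wrist"); cv2.imwrite("pics/w1.png",p[...,::-1]); np.save("pics/w1.npy",d); pickle.dump(s,open("pics/w1.pkl","wb"))
print(s["tcp_pos"],s["tool_rot"],s["q"])
E
```

```text
t: 2.6
tcp_pos: [0.4937, -0.0992, 0.2497]
tool_rot: [0.232, 0.973, 0.0, -0.0]
force: [0.2, -0.8, 0.6]
finger_gap: 1.002
gripper_force: 0.0
t: 3.48
tcp_pos: [0.4936, -0.0981, 0.2498]
tool_rot: [0.0, 1.0, 0.0, -0.0]
force: [-0.2, -0.1, -0.3]
finger_gap: 0.997
gripper_force: 0.0
[ 0.49358766 -0.09813958  0.24984183] [ 4.77491756e-04  9.99999863e-01  7.75610495e-05 -2.00729310e-04] [-4.18652601e-01  3.64900506e-01  1.73297521e+00 -2.46088636e-05
  1.04414680e+00 -1.98848157e+00]
```

View pics/w1.png

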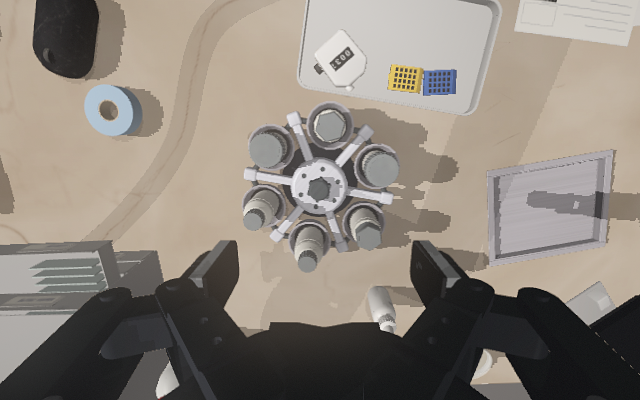

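The wrist view looks straight down, with image down as world +x and image right as +y. Caps are at: hex (331,125), jar (270,147), bottle (257,213), bottle (307,260), hex (369,238) and jar (381,165), with the nut at (319,188). I'll enlarge it to read these closely.

```bash
python3 - <<'E'
import cv2
p=cv2.imread("pics/w1.png"); cv2.imwrite("pics/c2.png",cv2.resize(p[95:275,235:405],None,fx=3.3,fy=3.3,interpolation=cv2.INTER_CUBIC))
E
```

```text
(no output)
```

View pics/c2.png

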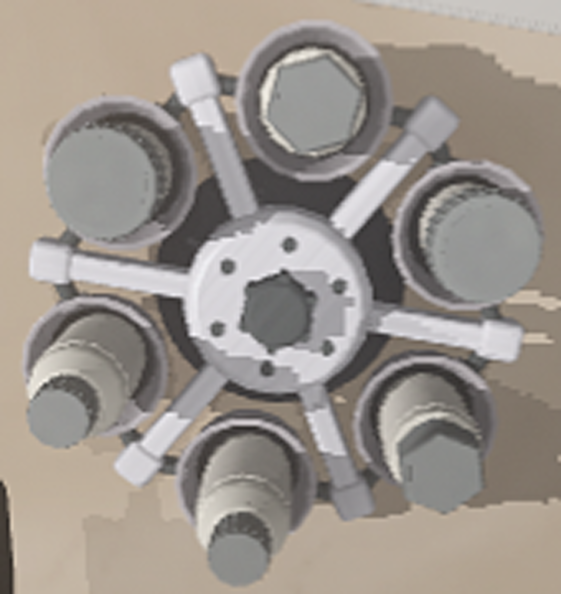

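The crop gives cap tops at crop pixels (313,103), (96,182), (62,412), (239,553), (441,472), (485,250). The cup rims are also clear. I'll fit the rotor from the rims.

```bash
python3 - <<'E'
from h import *
import pickle
s=pickle.load(open("pics/w1.pkl","rb"))
f=lambda a:np.array(a)/3.3+[235,95]-[.35,.35]
names=["hexA","jarA","botB","botA","hexB","jarB"]
caps=f([[313,103],[96,182],[62,412],[239,553],[441,472],[485,250]])
rims=f([[316,101],[119,172],[97,362],[247,487],[427,425],[468,234]])
C=atz("wrist",caps,[.084,.072,.096,.096,.084,.072],s)
M=atz("wrist",rims,.039,s)[:,:2]
c=M.mean(0); a=np.unwrap(np.arctan2(*(M-c).T[::-1])); print("dir",np.degrees(a))
k=np.round((a-a[0])/(np.pi/3)); th=(a-k*np.pi/3).mean()
S=c+.072*np.c_[np.cos(th+k*np.pi/3),np.sin(th+k*np.pi/3)]
print("centre",c,atz("wrist",f([[274,317]]),.057,s),"th",np.degrees(th))
for n,x,y,z in zip(names,S,M,C): print(n,"slot",x.round(4),"rim",y.round(4),"cap",z[:2].round(4))
print("tray",atz("wrist",[[488,171],[613,151],[605,242],[490,264]],.014,s).round(3), atz("wrist",[[488,171],[613,151],[605,242],[490,264]],.014,s).mean(0))
E
```

```text
dir [169.55800722 230.00019059 288.57709351 350.11751085 409.41840832
 470.24931051]
centre [ 0.50543744 -0.10435245] [[ 0.50644938 -0.10575725  0.057     ]] th 169.65342016586575
hexA slot [ 0.4346 -0.0914] rim [ 0.4351 -0.0914] cap [ 0.4346 -0.0932]
jarA slot [ 0.4588 -0.1592] rim [ 0.459  -0.1597] cap [ 0.4589 -0.161 ]
botB slot [ 0.5297 -0.1722] rim [ 0.5279 -0.1712] cap [ 0.5269 -0.1704]
botA slot [ 0.5763 -0.1173] rim [ 0.5775 -0.1169] cap [ 0.5749 -0.1166]
hexB slot [ 0.5521 -0.0495] rim [ 0.5525 -0.0494] cap [ 0.552  -0.0508]
jarB slot [ 0.4812 -0.0365] rim [ 0.4808 -0.0375] cap [ 0.4806 -0.0378]
tray [[0.491 0.11  0.014]
 [0.465 0.271 0.014]
 [0.591 0.293 0.014]
 [0.623 0.133 0.014]] [0.54240119 0.20154469 0.014     ]
```

Caps and slots agree to about 2 mm. First move: grip the front hex pot (hexA).

```bash
python3 -m handwheel '[[[0.8,0.08,0,0],[0.8,0.08,0,0],[0.76,0.06,0,0],[0,0,0.9,0],[0,0,0.9,0],[0,0,0.9,0],[0,0,0.9,0],[0,0,0.9,0],[0,0,0.9,0],[0,0,0.9,0],[0,0,0.95,0],[0,0,0,0],[0,0,0,0]]]' 52 30; python3 -m handwheel '[[[0,0,0,0],[0,0,0,0],[0,0,0,0],[0,0,0,0],[0,0,0,0],[0,0,0,0]]]' 20 30
```

```text
t: 5.15
tcp_pos: [0.4351, -0.0929, 0.0692]
tool_rot: [-0.0, 1.0, -0.0, 0.0]
force: [0.2, 0.2, -0.6]
finger_gap: 0.608
gripper_force: 0.0
t: 5.9
tcp_pos: [0.4353, -0.093, 0.0698]
tool_rot: [-0.0, 1.0, -0.0, 0.001]
force: [-1.1, 0.6, 7.0]
finger_gap: 0.367
gripper_force: 29.8
```

```bash
python3 -m handwheel '[[[0,0,-0.5,0],[0,0,-0.7,0],[0,0,-0.7,0],[0,0,-0.7,0],[0,0,-0.7,0],[0,0,-0.7,0],[-0.32,0.88,0,0],[-0.32,0.88,0,0],[-0.32,0.88,0,0],[-0.32,0.88,0,0],[-0.32,0.88,0,0],[-0.32,0.88,0,0],[-0.32,0.88,0,0],[-0.32,0.88,0,0],[-0.32,0.88,0,0],[-0.32,0.88,0,0],[-0.32,0.88,0,0],[-0.32,0.88,0,0],[0,0,0,0],[0,0,0,0]]]'
python3 - <<'E'
from h import *
p,d=snapshot("scene"); a=p[100:300,150:420]; cv2.imwrite("pics/s2.png",cv2.resize(a[...,::-1],None,fx=2.5,fy=2.5,interpolation=cv2.INTER_CUBIC))
E
```

```text
t: 8.4
tcp_pos: [0.53, 0.1709, 0.169]
tool_rot: [-0.0, 1.0, -0.0, -0.0]
force: [-0.5, 0.9, -0.6]
finger_gap: 0.365
gripper_force: 30.2
```

View pics/s2.png

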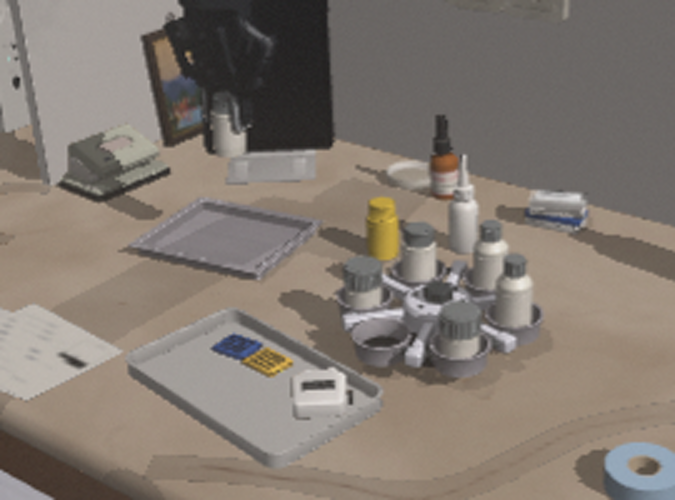

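The pot hangs upright in the fingers at (228,135) above the tray, and the front bucket is empty at (380,340). I'll set it down next.

```bash
python3 -m handwheel '[[[0,0,0.8,0],[0,0,0.8,0],[0,0,0.8,0],[0,0,0.8,0],[0,0,0.6,0],[0,0,0.4,0],[0,0,0.3,0],[0,0,0.2,0],[0,0,0,0],[0,0,0,0]]]'; python3 -m handwheel '[[[0,0,0,0],[0,0,0,0],[0,0,0,0],[0,0,0,0],[0,0,-0.5,0],[0,0,-0.8,0],[0,0,-0.8,0],[0,0,-0.9,0],[0,0,-0.9,0],[0,0,-0.9,0],[0,0,0,0],[0,0,0,0]]]' 52
python3 -m handwheel '[[[0,-0.91,0,0],[0,-0.91,0,0],[0,-0.91,0,0],[0,-0.91,0,0],[0,-0.91,0,0],[0,-0.91,0,0],[0,-0.91,0,0],[0,-0.91,0,0],[0,-0.91,0,0],[0,-0.91,0,0],[0,-0.91,0,0],[0,-0.91,0,0],[0,-0.91,0,0],[0,-0.91,0,0],[0,-0.91,0,0],[0,0,0,0],[0,0,0,0]]]'
```

```text
t: 9.7
tcp_pos: [0.5309, 0.1714, 0.0516]
tool_rot: [-0.0, 1.0, 0.0, 0.0]
force: [0.1, 0.8, 0.3]
finger_gap: 0.369
gripper_force: 30.2
t: 11.2
tcp_pos: [0.5302, 0.1712, 0.171]
tool_rot: [-0.0, 1.0, -0.0, -0.0]
force: [-0.4, 0.1, 0.8]
finger_gap: 0.61
gripper_force: 0.0
t: 13.32
tcp_pos: [0.5303, -0.1694, 0.1708]
tool_rot: [-0.0, 1.0, 0.001, -0.001]
force: [0.2, -0.2, 1.2]
finger_gap: 0.609
gripper_force: 0.0
```

```bash
python3 -m handwheel '[[[0.08,-0.04,0.8,0],[0,0,0.8,0],[0,0,0.8,0],[0,0,0.8,0],[0,0,0.85,0],[0,0,0,0],[0,0,0,0]]]'; python3 -m handwheel '[[[0,0,0,0],[0,0,0,0],[0,0,0,0],[0,0,0,0],[0,0,0,0],[0,0,0,0]]]' 20 30
python3 -m handwheel '[[[0,0,-0.5,0],[0,0,-0.8,0],[0,0,-0.8,0],[0,0,-0.8,0],[0,0,-0.8,0],[0,0,-0.8,0],[0.62,0.53,0,0],[0.62,0.53,0,0],[0.62,0.53,0,0],[0.62,0.53,0,0],[0.62,0.53,0,0],[0.62,0.53,0,0],[0,0,0,0],[0,0,0,0]]]'
```

```text
t: 14.2
tcp_pos: [0.5291, -0.1705, 0.0705]
tool_rot: [-0.001, 1.0, -0.0, 0.0]
force: [0.5, 0.0, -0.2]
finger_gap: 0.604
gripper_force: 0.0
t: 14.95
tcp_pos: [0.5294, -0.1712, 0.071]
tool_rot: [-0.0, 1.0, -0.0, 0.001]
force: [-0.7, -0.3, 6.4]
finger_gap: 0.369
gripper_force: 30.4
t: 16.7
tcp_pos: [0.4368, -0.0922, 0.183]
tool_rot: [-0.0, 1.0, -0.001, 0.001]
force: [0.9, -0.8, -1.1]
finger_gap: 0.369
gripper_force: 29.9
```

```bash
python3 -m handwheel '[[[0.04,0.02,0.7,0],[0,0,0.7,0],[0,0,0.7,0],[0,0,0.6,0],[0,0,0.5,0],[0,0,0.4,0],[0,0,0.4,0],[0,0,0.4,0],[0,0,0,0],[0,0,0,0]]]'; python3 -m handwheel '[[[0,0,0,0],[0,0,0,0],[0,0,0,0],[0,0,0,0],[0,0,-0.5,0],[0,0,-0.8,0],[0,0,-0.8,0],[0,0,-0.9,0],[0,0,-0.9,0],[0,0,-0.7,0],[0,0,0,0],[0,0,0,0]]]' 52
python3 - <<'E'
from h import *
s=sense();p,d=snapshot("wrist"); cv2.imwrite("pics/w2.png",p[...,::-1])
E
```

```text
t: 17.95
tcp_pos: [0.4348, -0.091, 0.0726]
tool_rot: [-0.0, 1.0, -0.0, 0.0]
force: [1.1, 0.3, -0.9]
finger_gap: 0.371
gripper_force: 29.9
t: 19.45
tcp_pos: [0.4343, -0.0908, 0.1874]
tool_rot: [-0.0, 1.0, 0.0, -0.0]
force: [0.0, 0.1, -0.8]
finger_gap: 0.609
gripper_force: 0.0
```

View pics/w2.png

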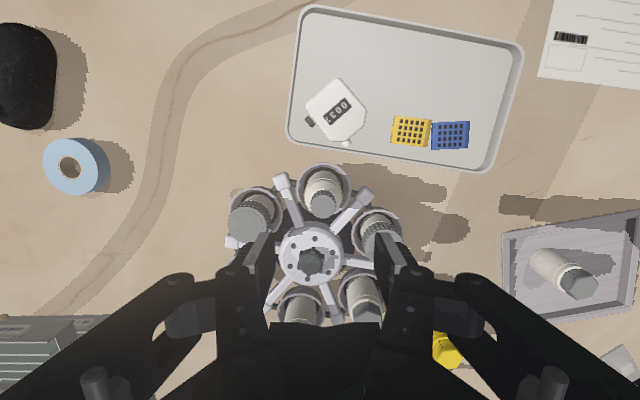

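The bottle now sits in the front bucket at (323,185), and the hex pot stands in the tray at (578,282). Next, the jar goes into the emptied right bucket.

```bash
python3 -m handwheel '[[[-0.25,-0.69,0,0],[-0.25,-0.69,0,0],[-0.24,-0.69,0,0],[-0.24,-0.69,0,0],[0,0,0.8,0],[0,0,0.8,0],[0,0,0.8,0],[0,0,0.8,0],[0,0,0.8,0],[0,0,0.74,0],[0,0,0,0],[0,0,0,0]]]'; python3 -m handwheel '[[[0,0,0,0],[0,0,0,0],[0,0,0,0],[0,0,0,0],[0,0,0,0],[0,0,0,0]]]' 20 30
python3 -m handwheel '[[[0,0,-0.5,0],[0,0,-0.8,0],[0,0,-0.8,0],[0,0,-0.8,0],[0,0,-0.8,0],[0,0,-0.8,0],[-0.7,-0.12,0,0],[-0.7,-0.12,0,0],[-0.7,-0.11,0,0],[-0.7,-0.11,0,0],[0,0,0,0],[0,0,0,0]]]'
```

```text
t: 21.0
tcp_pos: [0.4596, -0.1606, 0.0693]
tool_rot: [0.0, 1.0, -0.0, 0.0]
force: [-0.1, -0.2, 0.3]
finger_gap: 0.606
gripper_force: 0.0
t: 21.75
tcp_pos: [0.4598, -0.1604, 0.0698]
tool_rot: [-0.0, 1.0, -0.001, 0.001]
force: [-0.6, -0.6, 6.6]
finger_gap: 0.404
gripper_force: 30.1
t: 23.25
tcp_pos: [0.5281, -0.1708, 0.1814]
tool_rot: [-0.0, 1.0, 0.0, -0.001]
force: [-0.1, 0.3, 0.1]
finger_gap: 0.405
gripper_force: 30.2
```

```bash
python3 -m handwheel '[[[-0.04,0,0.7,0],[0,0,0.7,0],[0,0,0.7,0],[0,0,0.6,0],[0,0,0.5,0],[0,0,0.4,0],[0,0,0.4,0],[0,0,0.42,0],[0,0,0,0],[0,0,0,0]]]'; python3 -m handwheel '[[[0,0,0,0],[0,0,0,0],[0,0,0,0],[0,0,0,0],[0,0,-0.5,0],[0,0,-0.8,0],[0,0,-0.8,0],[0,0,-0.9,0],[0,0,-0.9,0],[0,0,-0.4,0],[0,0,0,0],[0,0,0,0]]]' 52
python3 -m handwheel '[[[-0.04,0.91,0,0],[0,0.91,0,0],[0,0.91,0,0],[0,0.91,0,0],[0,0.91,0,0],[0,0.91,0,0],[0,0.91,0,0],[0,0.91,0,0],[0,0.91,0,0],[0,0.91,0,0],[0,0.91,0,0],[0,0.91,0,0],[0,0.91,0,0],[0,0.91,0,0],[0,0.91,0,0],[0,0,0,0],[0,0,0,0]]]'
```

```text
t: 24.5
tcp_pos: [0.5303, -0.1715, 0.071]
tool_rot: [-0.0, 1.0, -0.0, 0.0]
force: [-0.4, -0.4, -0.8]
finger_gap: 0.406
gripper_force: 30.1
t: 26.0
tcp_pos: [0.5297, -0.1712, 0.1779]
tool_rot: [-0.0, 1.0, 0.0, -0.001]
force: [0.6, 0.3, 0.5]
finger_gap: 0.608
gripper_force: 0.0
t: 28.12
tcp_pos: [0.5307, 0.1693, 0.1778]
tool_rot: [-0.0, 1.0, -0.0, -0.001]
force: [0.4, -0.6, 0.1]
finger_gap: 0.606
gripper_force: 0.0
```

```bash
python3 -m handwheel '[[[0.02,0.07,0.85,0],[0,0,0.85,0],[0,0,0.85,0],[0,0,0.85,0],[0,0,0.85,0],[0,0,0.83,0],[0,0,0,0],[0,0,0,0]]]'; python3 -m handwheel '[[[0,0,0,0],[0,0,0,0],[0,0,0,0],[0,0,0,0],[0,0,0,0],[0,0,0,0],[0,0,-0.5,0],[0,0,-0.8,0],[0,0,-0.8,0],[0,0,-0.8,0],[0,0,-0.8,0],[0,0,-0.8,0],[0,0,-0.7,0],[0,0,0,0]]]' 20 30
python3 -m handwheel '[[[0.19,-0.88,0,0],[0.19,-0.88,0,0],[0.19,-0.88,0,0],[0.19,-0.88,0,0],[0.19,-0.88,0,0],[0.19,-0.88,0,0],[0.19,-0.88,0,0],[0.19,-0.88,0,0],[0.19,-0.88,0,0],[0.19,-0.88,0,0],[0.19,-0.88,0,0],[0.19,-0.88,0,0],[0.19,-0.88,0,0],[0.19,-0.88,0,0],[0.19,-0.88,0,0],[0,0,0,0],[0,0,0,0]]]'
```

```text
t: 29.12
tcp_pos: [0.5311, 0.171, 0.0519]
tool_rot: [0.0, 1.0, -0.0, 0.0]
force: [0.2, 0.6, -0.2]
finger_gap: 0.609
gripper_force: 0.0
t: 30.88
tcp_pos: [0.5314, 0.1718, 0.1832]
tool_rot: [-0.0, 1.0, 0.0, 0.002]
force: [0.0, 0.4, -0.4]
finger_gap: 0.366
gripper_force: 30.0
t: 33.0
tcp_pos: [0.459, -0.1577, 0.181]
tool_rot: [-0.0, 1.0, 0.001, -0.001]
force: [-0.6, 0.1, 0.4]
finger_gap: 0.373
gripper_force: 30.0
```

```bash
python3 -m handwheel '[[[0,-0.08,0.7,0],[0,0,0.7,0],[0,0,0.7,0],[0,0,0.6,0],[0,0,0.5,0],[0,0,0.4,0],[0,0,0.4,0],[0,0,0.36,0],[0,0,0,0],[0,0,0,0]]]'; python3 -m handwheel '[[[0,0,0,0],[0,0,0,0],[0,0,0,0],[0,0,0,0],[0,0,-0.5,0],[0,0,-0.8,0],[0,0,-0.8,0],[0,0,-0.9,0],[0,0,-0.9,0],[0,0,-0.9,0],[-0.2,0.4,-0.9,0],[-0.4,0.5,-0.8,0],[-0.4,0.5,-0.2,0],[-0.4,0.5,0,0],[0,0,0,0],[0,0,0,0]]]' 52
python3 - <<'E'
from h import *
s=sense();p,d=snapshot("wrist")
a=cv2.resize(p[70:310,200:440,::-1],(480,480),interpolation=cv2.INTER_CUBIC)
q,d=snapshot("scene"); b=cv2.resize(q[175:265,275:385,::-1],(300,246),interpolation=cv2.INTER_CUBIC)
o=np.zeros((480,780,3),np.uint8);o[:,:480]=a;o[:246,480:]=b;cv2.imwrite("pics/f.png",o)
E
```

```text
t: 34.25
tcp_pos: [0.4595, -0.1606, 0.0724]
tool_rot: [-0.0, 1.0, -0.0, 0.0]
force: [-0.2, 0.5, -0.3]
finger_gap: 0.368
gripper_force: 30.7
t: 36.25
tcp_pos: [0.4939, -0.1127, 0.2391]
tool_rot: [-0.0, 1.0, 0.0, -0.001]
force: [0.0, -0.4, -0.2]
finger_gap: 0.607
gripper_force: 0.0
```

View pics/f.png

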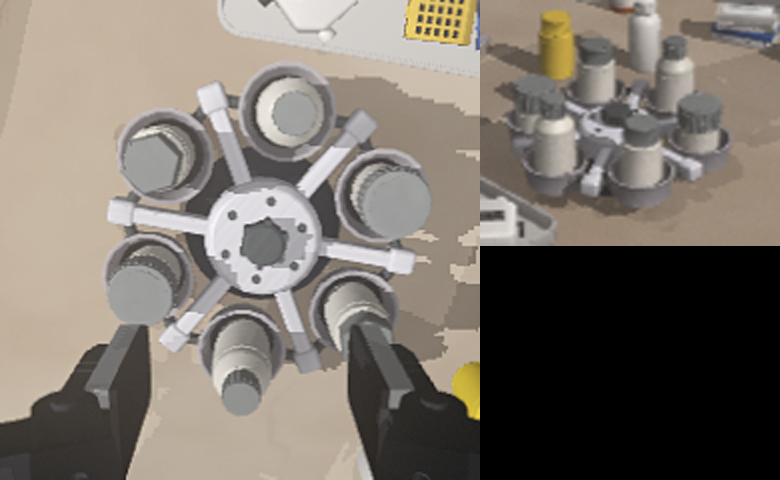

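All six pots stand in the buckets with twins facing: bottles at (290,110) and (240,390), hex pots at (155,160) and (358,330), jars at (395,200) and (140,290). The gripper is clear of everything.

```bash
python3 -c "
from station import *
print(sign_off())"
```

```text
the job is handed in; nothing more can be done
None
```

I handed the job in at about 36 s: in the last pictures all six pots stand upright in the buckets, each across from its twin, with the gripper clear; the judge's result was not shown.

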